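# Hang a propeller spindle in the drying stand

## Robot

A 7-joint arm with a two-finger parallel gripper is mounted at the origin on the work surface. World frame = base frame: x ahead of the robot, y to its left, z up, the work surface at z = 0. Lengths are in m, angles in rad, forces in N, time in s.
With the tool pointing down it reaches from about 0.425 to 1.025 m from the base axis. Payload 9.4 kg.
Tool frame: the origin (TCP) lies between the finger pads; the fingertips stand 25 mm ahead of it and the grasp point (between the pads) lies 6 mm ahead of it; z points along the fingers, y is the direction in which the jaws open and shut (so a half turn about z gives the same grasp; the last joint's range is limited). The gripper opens to 93 mm and grips with 3 to 60 N. Pads are 15 mm wide; open, the fingers measure 128 mm over their backs; the gripper's body (75 mm by 188 mm) begins 65 mm behind the grasp point.
Start: joints at [-1.231, 0.599, -0.003, 1.599, 0.002, 0.943, -0.08], TCP at [0.294, 0.663, 0.244] pointing down, gripper open.
Joint ranges: [-2.57, 2.57], [-0.35, 1.97], [-1.29, 1.29], [0.11, 2.56], [-1.05, 4.19], [0.11, 1.86], [-2.63, 2.63]. Speed limits (rad/s): [2.22, 2.22, 3.01, 3.01, 3.14, 3.14, 3.14].

## Interface

Orientations are given as [roll, pitch, yaw] about the fixed x, y, z axes, in that order (R = Rz(yaw) Ry(pitch) Rx(roll)).
In Python, from rig import state, cams, ctrl, finder gives the robot as it stands.
- The arm moves only by the tool arm_command, never from a script. Its argument "targets" is a list of rows, each a list of 7 numbers: the shift along the world's x, y, z in m, then the turn, a rotation vector about the world's x, y, z in degrees, then the gripper command: -1 is shut, 1 is fully open, values between are in proportion. A call has 1 to 8 rows; each row shifts and turns the commanded pose from where the row before left it; what a row does not reach is not made up. A row lasts 1/8 s, in which the tool goes at most 62.5 mm and 10.7 degrees, less where a joint would pass 70% of its speed; a pose out of reach is approached as far as the arm can. A call is refused whole if a number of a shift passes 0.0625 or a number of a turn 10.7, either way. A call with a gripper value outside its range is refused whole. The fingers move at their own pace and stop on an object; the grip force is fixed at half the most. Time passes only in rows, so rows that do not move let the fingers close. It gives the time, the measured TCP pose, the force and the opening at its end, in the units of the state.
- state(): the state, without advancing time (a new reading comes with each control period).
- cams.grab_frame(name): name is "side" or "top"; returns a dict with "img" (384x512x3 uint8, red, green, blue), "range_z" (384x512 float32, m along the optical axis (not along the pixel's ray), 0 where there is no reading), "mtx" (3x3 intrinsics, pixels), "world_to_cam" (4x4, takes a point from world to camera coordinates). Camera axes: x right, y down, z forward; pixel columns grow to the right and rows downward; lengths in m; the calibration is good to about 2 mm. A picture is of the moment at which its call begins.
- ctrl.close_job(): hands the job in, once; it reports no verdict.
Trained networks look in a picture, given as the dict that the camera call returned (one of the last four; its "shot" number tells which), for a name from the list of things; names that differ only in an ending like _2 or _b are one class to them, and where a whole thing is asked for, a point or a joint stands for the part that bears it (a point fixed in the world has none). Each returns a list of dicts, best first, with "p" (0 to 1); they miss things now and then, are a little off and sometimes report something else, mostly with a low value. They report only what shows in the picture. A call takes as long as a camera call. They do not tell look-alikes from the thing itself.
- finder.recognise(name, picture): "extent" ([left, top, right, bottom] in pixels, round what is visible of it).
- finder.place_of(name, picture): "uv" ([column, row] in pixels: a listed point, or the origin of a listed thing).
The state is a dict: "clock": time; "q": joint angles; "joint_vel": joint speeds; "tau": joint torques, N m; "position": TCP position; "tcp_rot": TCP orientation; "contact_force": force on the tool from outside, world axes, zero at the start; "moment": the same for the moment, N m; "opening": finger opening in m.
Only numpy, scipy, OpenCV 4.12 (cv2) and the standard library are available. Lean on these libraries where they do the work, as an engineer would, in place of code of your own. Each camera call takes 0.05 s, during which the arm holds its last target.

## Task

First swing the clear hood of the drying stand up and back, past the point where its spring takes over, so that it stays open by itself. Then draw the spindle with the two small propellers out from under the bottle riser by its free end, set it down on the bench and let go, take it again by the black sleeve in its middle, and lower it (do not drop it) into the two open slots of the stand until both ends rest on the slot bottoms. Leave the hood open, the spindle lying in its slots, and the paint bottle, jar and cup where they stand.

Things in the scene. Friction and masses are not known exactly. Their poses are not given: they have to be found in the camera images.
- hood (a joint): Angle of the clear hood, rad: 0 shut, 1.85 fully open against its stop. The hood (0.45 kg; 200 deep, 250 wide, 60 high, open below) hinges along its far lower edge. Lifting at the handle takes about 4 N. Spring and weight push it shut below about 1.2 rad; beyond that they swing it fully open and hold it. Let go earlier, it falls shut.
- hood_handle (a point): Middle of the handle on the hood's front: round steel bar, diameter 10, 110 long in y, 38 before the front face on a post at each end (30 free behind it). Shut: 238 before (-x) and 30 above the hinge line, 110 over the bench; hood top at 140. It moves on a circle of radius 240 about the hinge line. Axes turn with the hood; y along the bar.
- hood_hinge (a point): Middle of the hood's hinge line on the stand's back upper edge, 80 above the bench; does not move. Axes of the stand: x from front (handle) to back, y along the hinge, z up. As the hood opens the handle rises and swings towards +x. The spring is a thin strut outside the stand's -y side by the hinge (out to y -150).
- seat (a point): Point in the fixed grey drying stand (210 deep in x, 256 wide in y) where the spindle's middle comes to lie, midway between the slots, 50 above the bench. x front to back, y the line of the spindle, z up; hood_hinge is at x +100, z +30 from here. Floor below is 10 above the bench; back wall (x +92) and side walls 80 high, front lip (x -100) 25 high. Only the spindle's middle can be held here.
- slot_a (a point): Middle of the bottom of the slot on the stand's -y side, 45 above the bench (the shaft's axis then lies at 50). Slot: from y 66 to 112 off the seat, in a block 84 long in x and 80 high; open upwards and to the middle, closed by a wall at y 112 as high as the block; 14 wide in x, mouth widening from 14 at height 62 to 34 at height 80. Axes as seat.
- slot_b (a point): The same for the slot on the stand's +y side.
- spindle_mid (a point): Centre of the loose spindle (0.1 to 0.2 kg): steel shaft along y, diameter 10, 216 long. Black grip sleeve, diameter 20, from y -35 to 35. A five-bladed brass propeller, radius 30, hub 12 thick, at y -48 and at y 48. Bare shaft from y 54 to 108 each side. On the bench it stands on its blades, axis 25 up. Either end may go in either slot.
- spindle_end_a (a point): Tip of the bare shaft end at the spindle's y -108. At the start this end and its propeller stick out from under the riser; the sleeve is under the board.
- spindle_end_b (a point): Tip of the other bare shaft end (y +108), at the start under the riser.
- riser: Fixed plywood bottle riser, a bridge: board 280 (x) by 200 (y), 12 thick, underside 80 above the bench, on end panels 12 thick at x -134 and 134; open to its -y and +y sides. Bottles up to 90 tall are fixed on top (y above -5). Origin on the bench under the board's centre. The spindle starts under it, roughly along its y, and is drawn out towards its -y.
- paint_bottle_at (a point): Middle of a bystander paint bottle, diameter 34, 85 tall, loose on the bench.
- paint_jar_at (a point): Middle of a bystander paint jar, diameter 48, 60 tall, loose on the bench.
- water_cup_at (a point): Middle of a bystander white cup, diameter 64, 75 tall, loose on the bench.
Mind the look-alikes: they are no part of the job. Of the things that look like the part that bears spindle_mid, take the one that is nearest to the robot's base at the start.

How it is judged:
By the outcome, as a careful person would: the job done as asked, in the order asked, and still so for the second after the job is handed in, with the robot touching nothing.
It also fails if it takes over 72 s, if anything falls off the work surface, if the arm or the gripper's body presses on something with over 40 N, if the wrist force passes 120 N, or if a joint passes its speed limit or range.

## Working session

There is one attempt and no reset: what is moved stays moved. The work goes in short steps, Python scripts to look and compute and a tool call to move; the robot and the scene stay as the last step left them, time stands still between calls to the robot, and variables do not carry over. Pictures are saved under pics/ and viewed, and the job is handed in when it is done.

Besides the shell and the picture viewer there is one more tool, called after "Call:" by a JSON object that holds its "api" and its "payload", one argument or row to a line. arm_command: Moves the arm, as the interface text tells. Its arguments: {"type":"object","properties":{"targets":{"type":"array","items":{"type":"array","items":{"type":"number"}}}},"required":["targets"]}

```bash
ls; mkdir -p pics
python3 - <<'E'
from rig import state,cams,ctrl,finder
import cv2,numpy as np,pickle
s=state();print(s)
for n in("side","top"):
    f=cams.grab_frame(n);pickle.dump(f,open(n+'.pkl','wb'))
    cv2.imwrite(f'pics/{n}0.png',cv2.resize(f['img'][:,:,::-1],None,fx=1.5,fy=1.5))
    print(n,f['mtx'],f['world_to_cam'])
    for k in['hood_handle','hood_hinge','seat','slot_a','slot_b','spindle_mid','spindle_end_a','spindle_end_b','riser','paint_bottle_at','paint_jar_at','water_cup_at']:
        print(k,[(np.round(d['uv']),round(d['p'],2)) for d in finder.place_of(k,f)][:5])
E
```

```text
pics
{'clock': 0.0, 'q': array([-1.23068793,  0.60015133, -0.00255418,  1.60013213,  0.00177795,
        0.9429228 , -0.07978943]), 'joint_vel': array([ 2.24053412e-05, -1.34472996e-03,  1.98085359e-04, -2.22936915e-04,
       -9.54822890e-04,  7.53068357e-04,  1.29175981e-03]), 'tau': array([ 7.42149928e-05, -7.65042043e+01,  1.49721667e+00, -2.52356493e+01,
       -5.24664496e-02,  1.67642708e-02,  1.16958599e-04]), 'position': array([0.29332755, 0.66250475, 0.24274005]), 'tcp_rot': array([-3.13998602e+00,  1.23100624e-04,  2.72484949e+00]), 'contact_force': array([-0.60372618,  0.5742093 ,  0.86226955]), 'moment': array([ 0.02572569, -0.03264497, -0.02160714]), 'opening': 0.09289616894690712}
side [[352.62005303   0.         255.86495693]
 [  0.         352.62005303 193.51993646]
 [  0.           0.           1.        ]] [[ 0.95077448 -0.30988173  0.00109805 -0.45350178]
 [-0.17676635 -0.54525544 -0.81942063  0.25600883]
 [ 0.2545222   0.77889012 -0.57319162  0.93381728]
 [ 0.          0.          0.          1.        ]]
hood_handle [(array([267., 276.]), 0.88)]
hood_hinge []
se
[... 882 characters left out ...]
 []
seat []
slot_a [(array([339., 174.]), 0.95), (array([243., 188.]), 0.24)]
slot_b [(array([339., 174.]), 0.95), (array([243., 188.]), 0.24)]
spindle_mid [(array([124., 210.]), 0.61), (array([212., 192.]), 0.58)]
spindle_end_a [(array([212., 190.]), 0.68), (array([148., 222.]), 0.6), (array([242., 190.]), 0.57), (array([ 94., 195.]), 0.56)]
spindle_end_b [(array([212., 190.]), 0.68), (array([148., 222.]), 0.6), (array([242., 190.]), 0.57), (array([ 94., 195.]), 0.56)]
riser [(array([198., 204.]), 0.69)]
paint_bottle_at [(array([269., 128.]), 0.67)]
paint_jar_at [(array([294., 144.]), 0.62)]
water_cup_at [(array([180., 257.]), 0.71), (array([209., 190.]), 0.53), (array([196., 206.]), 0.32)]
```

View pics/side0.png

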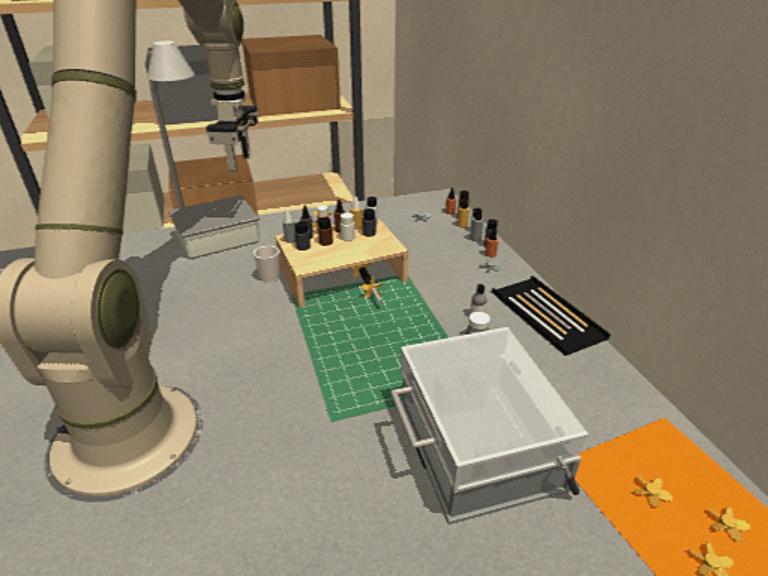

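View pics/top0.png

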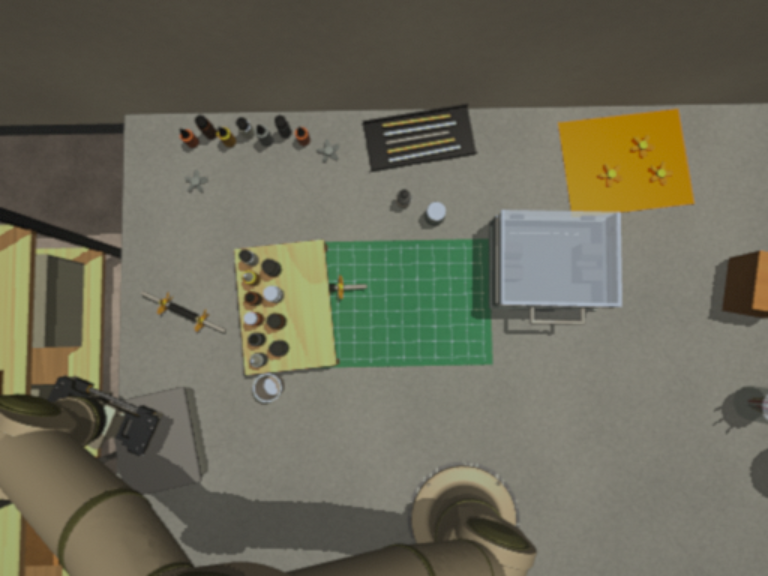

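The top view shows two spindle candidates: one at full-res px (~230,192) sticking out from the riser, and one lying free behind the riser at (~122,208). The first fits, because it is under the riser and nearest to the base. I'll confirm that in a crop and measure it.

```bash
cat > h.py <<'E'
import numpy as np,cv2,pickle
def ray(f,uv):
    T=np.array(f['world_to_cam']);R=T[:3,:3];t=T[:3,3]
    d=R.T@(np.linalg.inv(f['mtx'])@np.array([uv[0],uv[1],1.]));return -R.T@t,d
def atz(f,uv,z):
    o,d=ray(f,uv);return o+d*(z-o[2])/d[2]
def cloud(f):
    z=f['range_z'];v,u=np.mgrid[:z.shape[0],:z.shape[1]]
    p=np.stack([u,v,np.ones_like(u)],-1)@np.linalg.inv(f['mtx']).T*z[...,None]
    T=np.array(f['world_to_cam']);P=(p-T[:3,3])@T[:3,:3];P[z==0]=np.nan;return P
def proj(f,P):
    T=np.array(f['world_to_cam']);c=T[:3,:3]@np.array(P)+T[:3,3];p=f['mtx']@c;return p[:2]/p[2]
def tri(fs,uvs):
    A=np.zeros((3,3));b=np.zeros(3)
    for f,uv in zip(fs,uvs):
        o,d=ray(f,uv);d=d/np.linalg.norm(d);M=np.eye(3)-np.outer(d,d);A+=M;b+=M@o
    return np.linalg.solve(A,b)
def crop(f,x0,y0,x1,y1,name,s):
    cv2.imwrite(name,cv2.resize(f['img'][y0:y1,x0:x1,::-1],None,fx=s,fy=s,interpolation=cv2.INTER_CUBIC))
E
python3 - <<'E'
from h import *
S=pickle.load(open('side.pkl','rb'));T=pickle.load(open('top.pkl','rb'))
a=np.zeros((600,800,3),np.uint8)
crop(T,80,150,280,300,'pics/c_top.png',4)
crop(T,315,130,425,220,'pics/c_stand.png',7)
crop(S,170,130,340,240,'pics/c_side.png',4.5)
crop(S,240,200,400,350,'pics/c_sstand.png',4)
print('handle',tri([S,T],[(267,276),(370,217)]),atz(T,(370,217),.11))
print('slot',tri([S,T],[(338,310),(339,174)]),atz(T,(339,174),.045))
for n,uv,z in[('bottle',(269,128),.04),('jar',(294,144),.03),('cup',(180,257),.037),('end',(242,190),.025)]:print(n,atz(T,uv,z))
print(tri([S,T],[(258,199),(242,190)]))
C=cloud(T)
for uv in[(242,192),(240,192),(236,192),(232,192),(227,192),(233,187),(350,150),(370,180),(400,180),(370,210),(366,217),(360,217)]:print(uv,C[uv[1],uv[0]])
E
```

```text
handle [ 0.43761292 -0.19765745  0.11340848] [ 0.4355853  -0.19811544  0.11      ]
slot [ 0.64126445 -0.17245815 -0.13237466] [ 0.58735012 -0.1176695   0.045     ]
bottle [0.75557964 0.12114618 0.04      ]
jar [0.69910782 0.03373636 0.03      ]
cup [0.31278218 0.43491549 0.037     ]
end [0.53992318 0.21999054 0.025     ]
[0.54757141 0.21797783 0.02501353]
(242, 192) [0.53273676 0.22003991 0.02661785]
(240, 192) [0.53283254 0.22701875 0.02700915]
(236, 192) [0.53254417 0.24068241 0.03300204]
(232, 192) [0.5329379  0.25469403 0.0315753 ]
(227, 192) [0.53238562 0.27136335 0.04108827]
(233, 187) [0.55306511 0.25253605 0.00633636]
(350, 150) [ 0.65219148 -0.13479319  0.13702177]
(370, 180) [ 0.55271692 -0.19287071  0.14375933]
(400, 180) [ 0.55149438 -0.29056557  0.138878  ]
(370, 210) [ 0.46231902 -0.23436438 -0.00222537]
(366, 217) [ 0.43759899 -0.21753261  0.00257227]
(360, 217) [ 0.43797768 -0.1957705   0.00417667]
```

View pics/c_top.png

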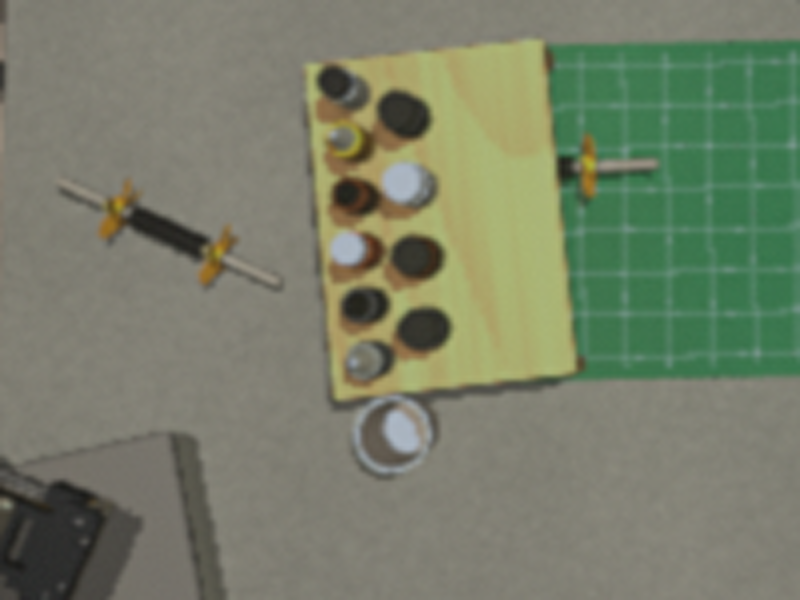

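View pics/c_stand.png

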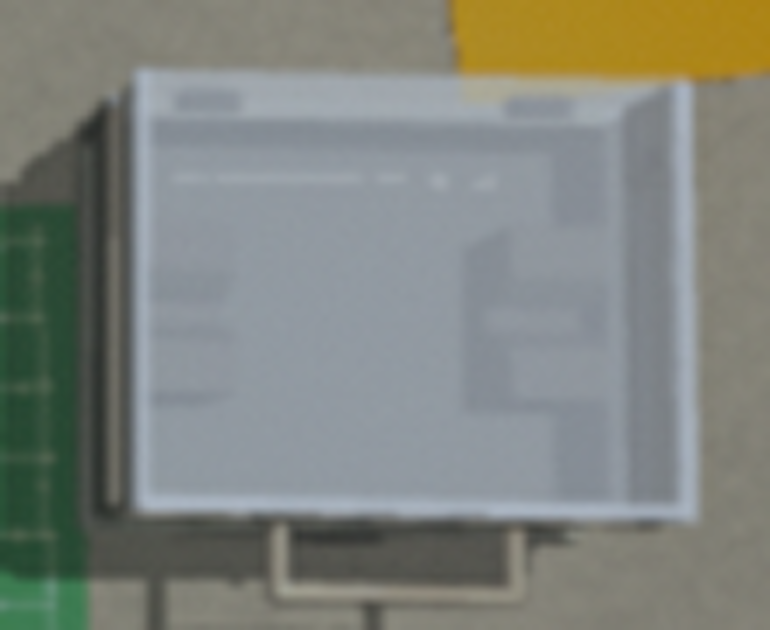

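View pics/c_side.png

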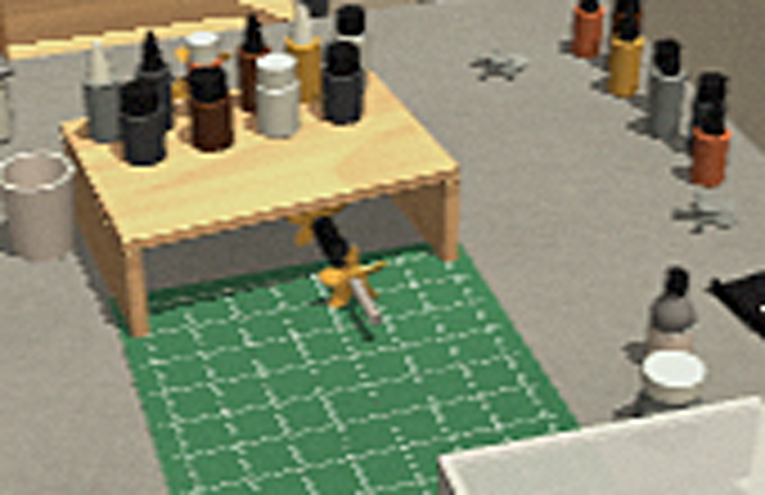

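View pics/c_sstand.png

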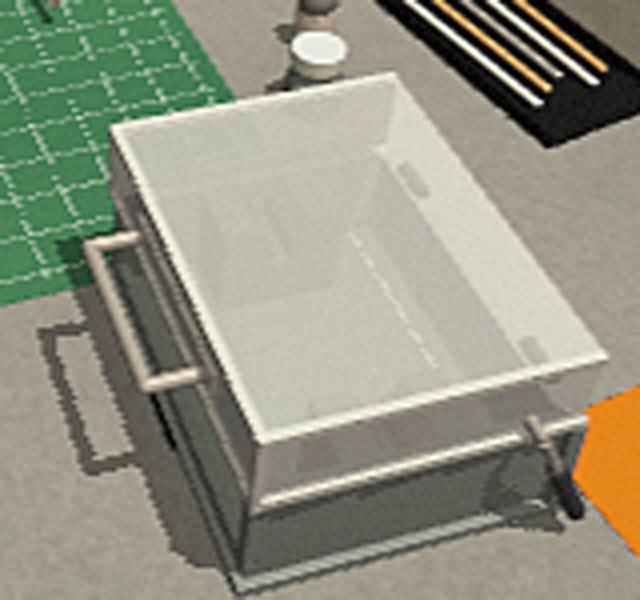

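The crop confirms it: the target spindle is the one under the riser (px 230,191, free end at 243,190). The one at (122,207) is the look-alike. Next I'll measure the stand and handle more precisely.

Run:
```python
from h import *
S=pickle.load(open('side.pkl','rb'));T=pickle.load(open('top.pkl','rb'))
m=lambda x,y,x0,y0,s:(x0+(x+.5)/s-.5,y0+(y+.5)/s-.5)
for n,p in dict(barL=(280,590),barR=(518,597)).items():print(n,atz(T,m(*p,315,130,7),.11).round(4))
for n,p in dict(FL=(138,512),FR=(692,518),BL=(138,73),BR=(690,83)).items():print(n,atz(T,m(*p,315,130,7),.14).round(4))
for n,p in dict(barL=(90,245),barR=(147,383)).items():print('side',n,atz(S,m(*p,240,200,4),.11).round(4))
for n,p in dict(FL=(112,127),FR=(262,440),BL=(392,75),BR=(605,355)).items():print('side',n,atz(S,m(*p,240,200,4),.14).round(4))
C=cloud(T)
# handle depth
Z=C[...,2];k=(np.abs(C[...,0]-.437)<.02)&(np.abs(C[...,1]+.2)<.08)&(Z>.09)&(Z<.13)
print(k.sum(),np.nanmean(C[k],0), np.nanmin(C[k],0),np.nanmax(C[k],0))
k=(C[...,0]>.42)&(C[...,0]<.7)&(C[...,1]<-.05)&(C[...,1]>-.36)&(Z>.132)&(Z<.15)
p=C[k][:,:2].astype(np.float32);print(len(p),cv2.minAreaRect(p))
```

```text
barL [ 0.4467 -0.1483  0.11  ]
barR [ 0.4414 -0.2589  0.11  ]
FL [ 0.4826 -0.0771  0.14  ]
FR [ 0.4751 -0.329   0.14  ]
BL [ 0.6852 -0.0846  0.14  ]
BR [ 0.6759 -0.3391  0.14  ]
side barL [ 0.4457 -0.1454  0.11  ]
side barR [ 0.4418 -0.2548  0.11  ]
side FL [ 0.4835 -0.078   0.14  ]
side FR [ 0.4752 -0.3288  0.14  ]
side BL [ 0.6828 -0.0864  0.14  ]
side BR [ 0.6747 -0.3362  0.14  ]
129 [ 0.44468699 -0.20271362  0.11536023] [ 0.43761083 -0.25935173  0.10865229] [ 0.45695564 -0.14203741  0.1221038 ]
5038 ((0.580371618270874, -0.20760919153690338), (0.2578538954257965, 0.2040940672159195), 87.78400421142578)
```

Call:
{"api": "arm_command", "payload": {
  "targets": [
    [0.026, -0.0516, 0.0075, 0, 0, -4.25, -0.44],
    [0.026, -0.0516, 0.0075, 0, 0, -4.25, -0.44],
    [0.026, -0.0516, 0.0075, 0, 0, -4.25, -0.44],
    [0.026, -0.0516, 0.0075, 0, 0, -4.25, -0.44],
    [0.026, -0.0516, 0.0075, 0, 0, -4.25, -0.44],
    [0.026, -0.0516, 0.0075, 0, 0, -4.25, -0.44],
    [0.026, -0.0516, 0.0075, 0, 0, -4.25, -0.44],
    [0.026, -0.0516, 0.0075, 0, 0, -4.25, -0.44]
  ]
}}

```text
clock: 2.3
position: [0.5022, 0.2484, 0.3042]
tcp_rot: [3.141, -0.0, 2.129]
contact_force: [0.8, 0.1, -0.5]
opening: 0.0264
```

Call:
{"api": "arm_command", "payload": {
  "targets": [
    [-0.007, -0.0565, 0, 0, 0, -4.25, -0.44],
    [-0.007, -0.0565, 0, 0, 0, -4.25, -0.44],
    [-0.007, -0.0565, 0, 0, 0, -4.25, -0.44],
    [-0.007, -0.0565, 0, 0, 0, -4.25, -0.44],
    [-0.007, -0.0565, 0, 0, 0, -4.25, -0.44],
    [-0.007, -0.0565, 0, 0, 0, -4.25, -0.44],
    [-0.007, -0.0565, 0, 0, 0, -4.25, -0.44],
    [-0.007, -0.0565, 0, 0, 0, -4.25, -0.44]
  ]
}}

```text
clock: 3.3
position: [0.4452, -0.2036, 0.304]
tcp_rot: [3.14, 0.0, 1.536]
contact_force: [0.4, -0.3, 0.5]
opening: 0.0264
```

Call:
{"api": "arm_command", "payload": {
  "targets": [
    [-0.001, 0.002, -0.04, 0, 0, 0, -0.44],
    [0, 0, -0.04, 0, 0, 0, -0.44],
    [0, 0, -0.04, 0, 0, 0, -0.44],
    [0, 0, -0.029, 0, 0, 0, -0.44]
  ]
}}

```text
clock: 3.8
position: [0.4443, -0.1998, 0.1533]
tcp_rot: [-3.141, -0.0, 1.538]
contact_force: [0.0, 0.4, -0.1]
opening: 0.0263
```

Run:
```python
from rig import state,cams
from h import *
S=cams.grab_frame('side');T=cams.grab_frame('top')
s=state();print(s['position'],s['tcp_rot'])
a=S['img'][220:340,230:370,::-1];b=T['img'][150:240,310:430,::-1]
cv2.imwrite('pics/1.png',np.hstack([cv2.resize(a,(400,343),interpolation=2),cv2.resize(b,(400,343),interpolation=2)]))
```

```text
[ 0.44337259 -0.19945474  0.15256735] [-3.13750586e+00 -9.83453913e-04  1.53784257e+00]
```

View pics/1.png

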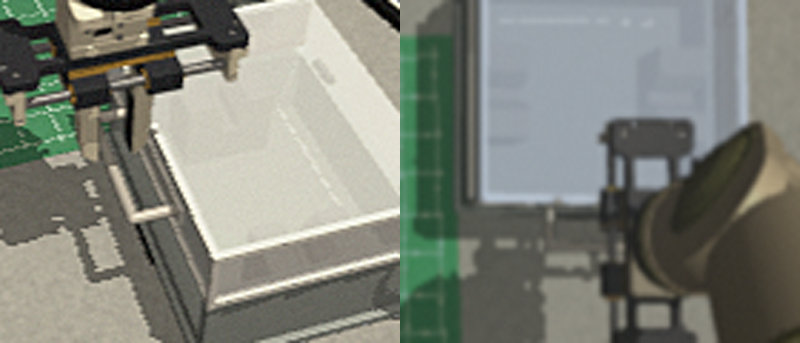

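The fingers (left panel ~120,140) are above the bar, with the far finger between the bar and the hood. I'll lower and grip.

Call:
{"api": "arm_command", "payload": {
  "targets": [
    [0, 0, -0.016, 0, 0, 0, -0.44],
    [0, 0, -0.016, 0, 0, 0, -0.44],
    [0, 0, 0, 0, 0, 0, -0.44],
    [0, 0, 0, 0, 0, 0, -1],
    [0, 0, 0, 0, 0, 0, -1],
    [0, 0, 0, 0, 0, 0, -1]
  ]
}}

```text
clock: 4.65
position: [0.4443, -0.1999, 0.1234]
tcp_rot: [3.141, -0.0, 1.538]
contact_force: [-3.3, -0.7, 8.3]
opening: 0.0089
```

Run:
```python
import numpy as np
t=np.radians(np.arange(0,101,4));p=t+np.arctan2(30,238)
x=-.24*np.cos(p);z=.24*np.sin(p)
for i in range(25):print(i,np.round([x[i+1]-x[i],-.035*(x[i+1]-x[i]),z[i+1]-z[i]],4).tolist())
```

```text
0 [0.0027, -0.0001, 0.0165]
1 [0.0038, -0.0001, 0.0163]
2 [0.0049, -0.0002, 0.016]
3 [0.0061, -0.0002, 0.0156]
4 [0.0071, -0.0002, 0.0152]
5 [0.0082, -0.0003, 0.0146]
6 [0.0092, -0.0003, 0.014]
7 [0.0101, -0.0004, 0.0133]
8 [0.011, -0.0004, 0.0126]
9 [0.0119, -0.0004, 0.0118]
10 [0.0127, -0.0004, 0.0109]
11 [0.0134, -0.0005, 0.01]
12 [0.0141, -0.0005, 0.0091]
13 [0.0147, -0.0005, 0.0081]
14 [0.0152, -0.0005, 0.007]
15 [0.0157, -0.0005, 0.006]
16 [0.016, -0.0006, 0.0048]
17 [0.0163, -0.0006, 0.0037]
18 [0.0166, -0.0006, 0.0026]
19 [0.0167, -0.0006, 0.0014]
20 [0.0168, -0.0006, 0.0002]
21 [0.0167, -0.0006, -0.0009]
22 [0.0166, -0.0006, -0.0021]
23 [0.0164, -0.0006, -0.0032]
24 [0.0162, -0.0006, -0.0044]
```

Call:
{"api": "arm_command", "payload": {
  "targets": [
    [0.0027, -0.0001, 0.0165, 0, 0, 0, -1],
    [0.0038, -0.0001, 0.0163, 0, 0, 0, -1],
    [0.0049, -0.0002, 0.016, 0, 0, 0, -1],
    [0.0061, -0.0002, 0.0156, 0, 0, 0, -1]
  ]
}}

```text
clock: 5.15
position: [0.4612, -0.2006, 0.1875]
tcp_rot: [-3.14, 0.0, 1.538]
contact_force: [0.2, -1.0, -5.0]
opening: 0.0092
```

Call:
{"api": "arm_command", "payload": {
  "targets": [
    [0.0071, -0.0002, 0.0152, 0, 0, 0, -1],
    [0.0082, -0.0003, 0.0146, 0, 0, 0, -1],
    [0.0092, -0.0003, 0.014, 0, 0, 0, -1],
    [0.0101, -0.0004, 0.0133, 0, 0, 0, -1],
    [0.011, -0.0004, 0.0126, 0, 0, 0, -1],
    [0.0119, -0.0004, 0.0118, 0, 0, 0, -1]
  ]
}}

```text
clock: 5.9
position: [0.5156, -0.2028, 0.2688]
tcp_rot: [-3.134, -0.001, 1.536]
contact_force: [-12.5, -1.8, 7.8]
opening: 0.0093
```

Call:
{"api": "arm_command", "payload": {
  "targets": [
    [0.0127, -0.0004, 0.0109, 0, 0, 0, -1],
    [0.0134, -0.0005, 0.01, 0, 0, 0, -1],
    [0.0141, -0.0005, 0.0091, 0, 0, 0, -1],
    [0.0147, -0.0005, 0.0081, 0, 0, 0, -1],
    [0.0152, -0.0005, 0.007, 0, 0, 0, -1]
  ]
}}

```text
clock: 6.52
position: [0.5879, -0.2057, 0.3159]
tcp_rot: [-3.14, -0.0, 1.537]
contact_force: [-8.2, -0.4, 13.0]
opening: 0.0089
```

Call:
{"api": "arm_command", "payload": {
  "targets": [
    [0.015, -0.0005, 0.0075, 0, 0, 0, -1],
    [0.0158, -0.0006, 0.0063, 0, 0, 0, -1],
    [0.0163, -0.0006, 0.0047, 0, 0, 0, -1],
    [0.0166, -0.0006, 0.0026, 0, 0, 0, -1],
    [0.0167, -0.0006, 0.0014, 0, 0, 0, -1]
  ]
}}

```text
clock: 7.15
position: [0.6697, -0.2088, 0.3363]
tcp_rot: [-3.141, 0.001, 1.537]
contact_force: [-0.2, -3.8, -3.1]
opening: 0.0092
```

Call:
{"api": "arm_command", "payload": {
  "targets": [
    [0.0168, -0.0006, 0.0002, 0, 0, 0, -1],
    [0.0167, -0.0006, -0.0009, 0, 0, 0, -1],
    [0.0166, -0.0006, -0.0021, 0, 0, 0, -1],
    [0.0164, -0.0006, -0.0032, 0, 0, 0, -1]
  ]
}}

```text
clock: 7.65
position: [0.7365, -0.2115, 0.3306]
tcp_rot: [-3.141, 0.002, 1.537]
contact_force: [-0.3, -3.3, -1.7]
opening: 0.0089
```

Call:
{"api": "arm_command", "payload": {
  "targets": [
    [0, 0, 0, 0, 0, 0, -0.4],
    [0, 0, 0, 0, 0, 0, -0.4],
    [0, 0, 0.02, 0, 0, 0, -0.4],
    [0, 0, 0.03, 0, 0, 0, -0.4],
    [-0.01, 0, 0.04, 0, 0, 0, -0.4],
    [-0.04, 0.02, 0.02, 0, 0, 0, -0.4],
    [-0.05, 0.05, 0.01, 0, 0, 0, 0],
    [-0.05, 0.06, 0, 0, 0, 0, 0]
  ]
}}

```text
clock: 8.65
position: [0.6005, -0.0979, 0.4499]
tcp_rot: [3.14, -0.001, 1.537]
contact_force: [1.0, 1.3, 0.7]
opening: 0.0431
```

Call:
{"api": "arm_command", "payload": {
  "targets": [
    [-0.04, 0.06, 0, 0, 0, 0, 0],
    [-0.02, 0.06, 0, 0, 0, 0, 0]
  ]
}}

```text
clock: 8.9
position: [0.5456, 0.0135, 0.4497]
tcp_rot: [3.141, -0.001, 1.537]
contact_force: [0.4, 0.5, -0.1]
opening: 0.0467
```

```bash
cat > look.py <<'E'
from rig import state,cams,finder
from h import *
import sys
n=sys.argv[1]
S=cams.grab_frame('side');T=cams.grab_frame('top')
pickle.dump(S,open('side.pkl','wb'));pickle.dump(T,open('top.pkl','wb'))
s=state();print(s['clock'],s['position'],s['tcp_rot'],s['contact_force'],s['opening'])
cv2.imwrite(f'pics/{n}.png',np.vstack([cv2.resize(S['img'][80:384,60:460],None,fx=1,fy=1)[:,:,::-1],T['img'][60:300,80:480,::-1]]) if 0 else np.hstack([cv2.resize(S['img'][90:360,140:410,::-1],(400,400),interpolation=2),cv2.resize(T['img'][80:280,170:470,::-1],None,fx=400/300,fy=400/300*1.5,interpolation=2)[:400]]) )
E
python3 look.py 2
```

```text
9.0 [0.54562642 0.01974861 0.44922254] [-3.14041779 -0.00381696  1.54759671] [-0.27121077 -0.60691016  0.36039916] 0.0466568183782542
```

View pics/2.png

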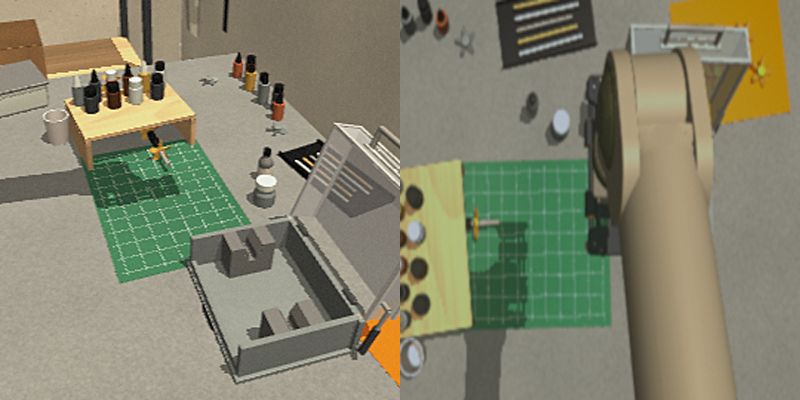

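The hood is fully open on its own (left panel ~340,200), and both slots are visible. Next is the free shaft end.

Run:
```python
from h import *
S=pickle.load(open('side.pkl','rb'));T=pickle.load(open('top.pkl','rb'))
a=T['img'][165:215,200:265,::-1];b=S['img'][165:215,215:280,::-1]
cv2.imwrite('pics/3.png',np.vstack([cv2.resize(a,None,fx=9,fy=5.9,interpolation=2),cv2.resize(b,None,fx=9,fy=5.9,interpolation=2)]))
C=cloud(T)
k=(C[...,0]>.5)&(C[...,0]<.58)&(C[...,1]>.205)&(C[...,1]<.30)&(C[...,2]>.012)&(C[...,2]<.07)
P=C[k];print(len(P))
for y in np.arange(.205,.30,.007):
    q=P[(P[:,1]>=y)&(P[:,1]<y+.007)]
    if len(q):print(y.round(3),len(q),q.mean(0).round(4),q[:,0].min().round(4),q[:,0].max().round(4),q[:,2].max().round(4))
```

```text
124
0.212 4 [0.5374 0.2145 0.0318] 0.5357 0.5394 0.0353
0.219 6 [0.5361 0.2217 0.0284] 0.5327 0.5399 0.0313
0.226 6 [0.5363 0.2287 0.0278] 0.5327 0.54 0.0302
0.233 6 [0.5362 0.2355 0.0304] 0.5327 0.5398 0.0319
0.24 6 [0.5364 0.2426 0.0297] 0.533 0.5398 0.0328
0.247 6 [0.5365 0.2495 0.03  ] 0.5327 0.54 0.0331
0.254 6 [0.5367 0.2566 0.0288] 0.533 0.5404 0.0311
0.261 10 [0.54   0.2653 0.0327] 0.5324 0.5536 0.0405
0.268 28 [0.5323 0.2709 0.0358] 0.5088 0.5609 0.0553
0.275 15 [0.5406 0.2762 0.0319] 0.5153 0.5652 0.0386
0.282 10 [0.5355 0.2852 0.0331] 0.5266 0.5437 0.0391
0.289 13 [0.5354 0.292  0.0334] 0.5268 0.5443 0.0377
0.296 8 [0.5371 0.2981 0.0328] 0.5271 0.5444 0.0361
```

View pics/3.png

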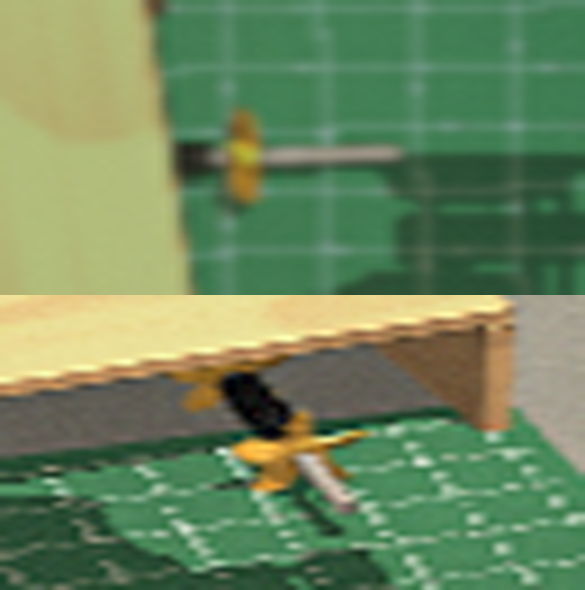

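Call:
{"api": "arm_command", "payload": {
  "targets": [
    [-0.002, 0.055, -0.05, 0, 0, 0.5, 0],
    [-0.002, 0.055, -0.055, 0, 0, 0.5, 0],
    [-0.002, 0.055, -0.055, 0, 0, 0.5, 0],
    [-0.003, 0.05, -0.055, 0, 0, 0.4, 0],
    [0, 0, -0.05, 0, 0, 0, 0],
    [0, 0, -0.05, 0, 0, 0, 0],
    [0, 0, -0.04, 0, 0, 0, 0],
    [0, 0, 0, 0, 0, 0, 0]
  ]
}}

```text
clock: 10.0
position: [0.5393, 0.1885, 0.1304]
tcp_rot: [-3.137, 0.002, 1.571]
contact_force: [0.5, 0.2, 0.0]
opening: 0.0465
```

```bash
python3 look.py 4
```

```text
10.1 [0.54129762 0.18910743 0.13333568] [3.14129177e+00 2.95250552e-05 1.57056885e+00] [ 0.23018168 -0.19357569  0.12949   ] 0.04628772923625617
```

View pics/4.png

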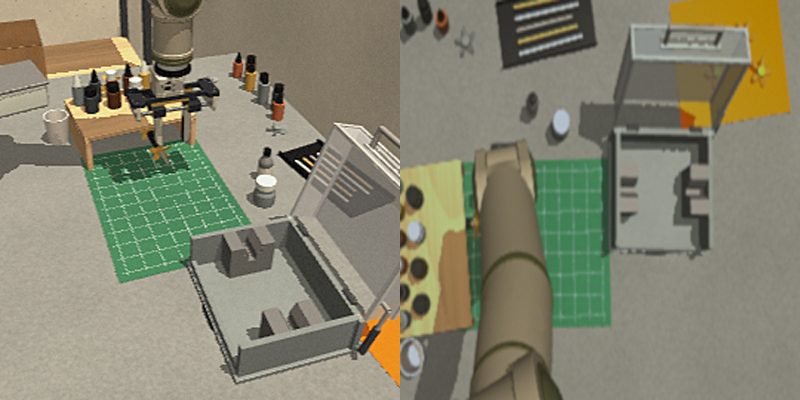

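Call:
{"api": "arm_command", "payload": {
  "targets": [
    [-0.001, 0.0225, -0.01, 0, 0, 0, 0],
    [-0.002, 0.0225, -0.01, 0, 0, 0, 0],
    [0, 0, 0, 0, 0, 0, 0]
  ]
}}

```text
clock: 10.48
position: [0.5369, 0.2381, 0.1117]
tcp_rot: [-3.141, -0.001, 1.576]
contact_force: [-0.1, 0.6, -0.1]
opening: 0.0464
```

```bash
python3 look.py 5
python3 - <<'E'
from h import *
S=pickle.load(open('side.pkl','rb'));crop(S,200,150,290,220,'pics/5c.png',8)
E
```

```text
10.575 [0.53758213 0.2351713  0.11225334] [-3.14144722e+00  3.48299534e-04  1.57274716e+00] [-0.35135257 -0.51158589 -0.46845294] 0.04662480396430558
```

View pics/5c.png

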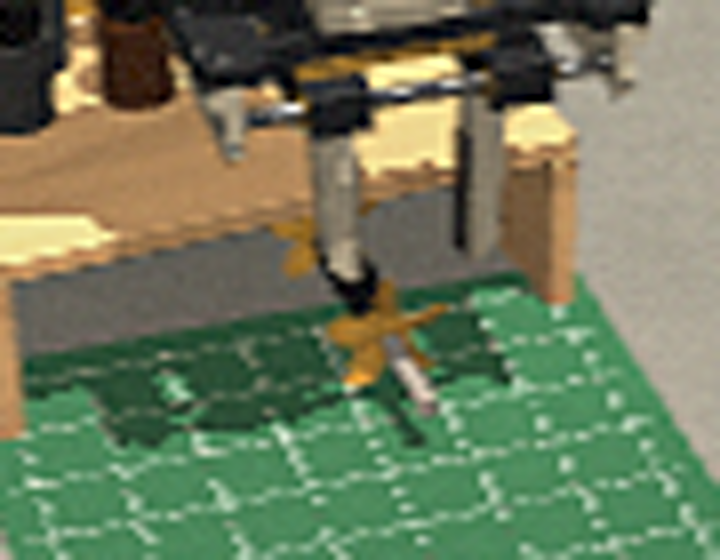

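Call:
{"api": "arm_command", "payload": {
  "targets": [
    [-0.001, -0.001, -0.03, 0, 0, 0, 0],
    [0, 0, -0.03, 0, 0, 0, 0],
    [0, 0, -0.017, 0, 0, 0, 0],
    [0, 0, 0, 0, 0, 0, 0],
    [0, 0, 0, 0, 0, 0, -1],
    [0, 0, 0, 0, 0, 0, -1],
    [0, 0, 0, 0, 0, 0, -1],
    [0, 0, 0, 0, 0, 0, -1]
  ]
}}

```text
clock: 11.58
position: [0.537, 0.2337, 0.0357]
tcp_rot: [3.141, -0.0, 1.571]
contact_force: [-0.3, 0.1, 0.0]
opening: 0.0111
```

Call:
{"api": "arm_command", "payload": {
  "targets": [
    [0, -0.01, 0, 0, 0, 0, -1],
    [0, -0.02, 0, 0, 0, 0, -1],
    [0, -0.02, 0, 0, 0, 0, -1],
    [0, -0.02, 0, 0, 0, 0, -1]
  ]
}}

```text
clock: 12.08
position: [0.5368, 0.1613, 0.0354]
tcp_rot: [-3.141, 0.0, 1.57]
contact_force: [0.3, 1.4, 0.8]
opening: 0.009
```

Call:
{"api": "arm_command", "payload": {
  "targets": [
    [0, -0.025, 0, 0, 0, 0, -1],
    [0, -0.025, 0, 0, 0, 0, -1],
    [0, -0.025, 0, 0, 0, 0, -1],
    [0, -0.025, 0, 0, 0, 0, -1],
    [0, -0.02, 0, 0, 0, 0, -1],
    [0, 0, 0, 0, 0, 0, -1]
  ]
}}

```text
clock: 12.82
position: [0.5364, 0.0396, 0.0354]
tcp_rot: [-3.141, 0.002, 1.566]
contact_force: [-0.4, -2.0, 2.8]
opening: 0.0092
```

```bash
python3 look.py 6
```

```text
12.925 [0.53672577 0.04239099 0.03536353] [-3.14153305e+00  4.06955530e-04  1.56916362e+00] [-0.10471104 -0.99143221  2.63897457] 0.009088551966041265
```

View pics/6.png

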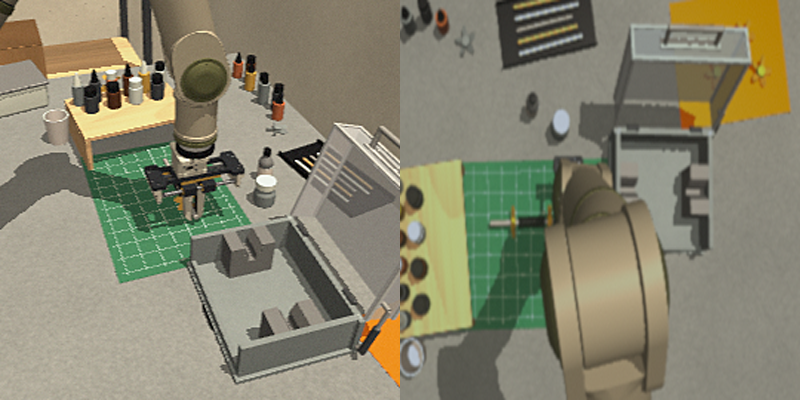

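Call:
{"api": "arm_command", "payload": {
  "targets": [
    [0, 0, 0, 0, 0, 0, -0.3],
    [0, 0, 0, 0, 0, 0, -0.3],
    [0, 0, 0.01, 0, 0, 0, -0.3],
    [0, 0, 0.04, 0, 0, 0, -0.3],
    [0, -0.02, 0.05, 0, 0, 0, 0],
    [0, -0.05, 0.05, 0, 0, 0, 0],
    [0, -0.05, 0.01, 0, 0, 0, 0],
    [0, -0.03, 0, 0, 0, 0, 0]
  ]
}}

```text
clock: 13.92
position: [0.5371, -0.1029, 0.1917]
tcp_rot: [3.138, 0.001, 1.57]
contact_force: [-0.8, -0.1, -0.8]
opening: 0.0464
```

```bash
python3 look.py 7;  python3 - <<'E'
from h import *
T=pickle.load(open('top.pkl','rb'));S=pickle.load(open('side.pkl','rb'))
crop(T,215,160,360,250,'pics/7c.png',5.5)
C=cloud(T)
k=(C[...,0]>.5)&(C[...,0]<.58)&(C[...,1]>.0)&(C[...,1]<.28)&(C[...,2]>.015)&(C[...,2]<.07)
P=C[k];print(len(P))
for y in np.arange(.005,.26,.007):
    q=P[(P[:,1]>=y)&(P[:,1]<y+.007)]
    if len(q):print(y.round(3),len(q),q.mean(0).round(4),q[:,0].min().round(4),q[:,0].max().round(4),q[:,2].max().round(4))
E
```

```text
14.025 [ 0.53658497 -0.10421706  0.19072005] [3.13999815e+00 1.44948787e-03 1.56655380e+00] [ 0.16226056  0.683277   -0.17267087] 0.046922427604917924
311
0.026 3 [0.536  0.0311 0.0285] 0.5328 0.5393 0.0306
0.033 6 [0.5362 0.0363 0.0282] 0.5326 0.5397 0.03
0.04 6 [0.536  0.0436 0.0309] 0.5327 0.5395 0.0349
0.047 6 [0.5363 0.0504 0.0292] 0.533 0.5398 0.0316
0.054 6 [0.5365 0.0573 0.0289] 0.5331 0.54 0.0306
0.061 6 [0.5365 0.0645 0.0304] 0.5326 0.5403 0.0338
0.068 6 [0.5367 0.0714 0.0297] 0.5331 0.5405 0.033
0.075 6 [0.5368 0.0784 0.0298] 0.533 0.5409 0.0321
0.082 30 [0.5345 0.0859 0.0365] 0.5084 0.561 0.0562
0.089 20 [0.5393 0.0917 0.0344] 0.5153 0.5647 0.0501
0.096 9 [0.536  0.1    0.0305] 0.5272 0.5441 0.0403
0.103 12 [0.5352 0.1066 0.0333] 0.5266 0.5445 0.0388
0.11 12 [0.5355 0.1135 0.0321] 0.5269 0.5446 0.0394
0.117 12 [0.5355 0.1205 0.0331] 0.5272 0.5448 0.0402
0.124 12 [0.5356 0.1274 0.0332] 0.5271 0.5447 0.0386
0.131 12 [0.5357 0.1344 0.0336] 0.5271 0.5448 0.0383
0.138 12 [0.5358 0.1414 0.0339] 0.5271 0.5453 0.0396
0.145 12 [0.536  0.1483 0.0335] 0.5275 0.5454 0.038
0.152 12 [0.5361 0.1553 0.0339] 0.5275 0.5456 0.0406
0.159 12 [0.5363 0.1623 0.0337] 0.5275 0.5455 0.0372
0.166 8 [0.5348 0.1688 0.0319] 0.528 0.5419 0.039
0.173 9 [0.5337 0.1768 0.0327] 0.525 0.5423 0.0376
0.18 31 [0.5339 0.1832 0.0357] 0.5071 0.563 0.0537
0.187 13 [0.5392 0.1892 0.0322] 0.5254 0.5562 0.0486
0.194 6 [0.5355 0.1972 0.0297] 0.5318 0.5397 0.0351
0.201 6 [0.5356 0.2042 0.0299] 0.5323 0.5391 0.0339
0.208 6 [0.5358 0.2111 0.0302] 0.532 0.5394 0.0337
0.215 6 [0.5361 0.2182 0.028 ] 0.5325 0.5401 0.0333
0.222 5 [0.5355 0.2248 0.0282] 0.5325 0.5395 0.0302
0.229 4 [0.5343 0.232  0.0312] 0.532 0.5361 0.0373
0.236 5 [0.5335 0.2395 0.0298] 0.5295 0.5362 0.0332
```

View pics/7.png

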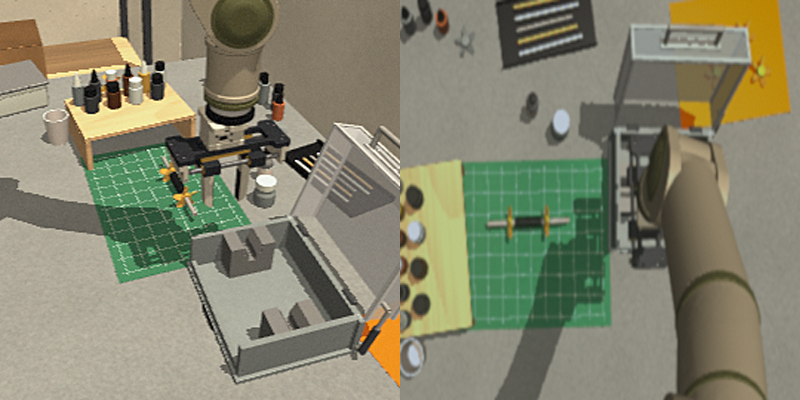

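View pics/7c.png

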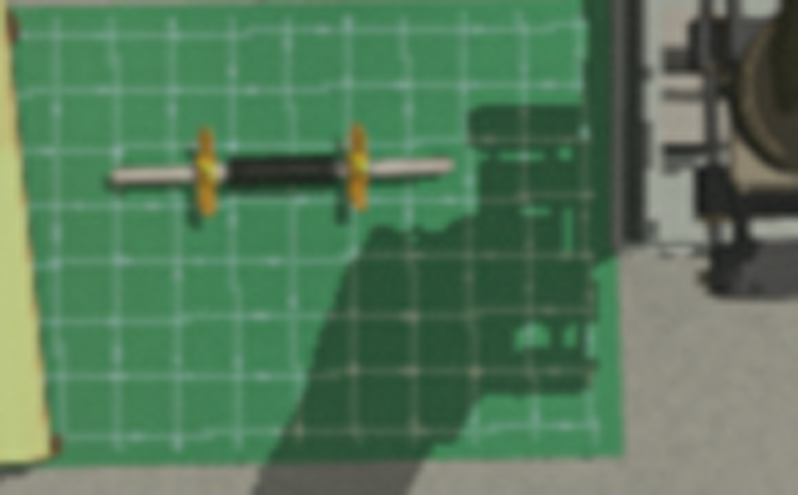

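Call:
{"api": "arm_command", "payload": {
  "targets": [
    [0, 0.04, 0, 0, 0, 0, 0],
    [0, 0.05, 0, 0, 0, 0, 0],
    [0, 0.055, 0, 0, 0, 0, 0],
    [0, 0.05, 0, 0, 0, 0, 0],
    [0, 0.044, 0, 0, 0, 0.2, 0],
    [0, 0, -0.04, 0, 0, 0, 0],
    [0, 0, -0.04, 0, 0, 0, 0],
    [0, 0, 0, 0, 0, 0, 0]
  ]
}}

```text
clock: 15.02
position: [0.5349, 0.1391, 0.1076]
tcp_rot: [-3.137, 0.001, 1.576]
contact_force: [0.2, -0.6, 0.8]
opening: 0.0466
```

```bash
python3 look.py 8;  python3 - <<'E'
from h import *
T=pickle.load(open('top.pkl','rb'));S=pickle.load(open('side.pkl','rb'))
crop(T,310,95,425,205,'pics/8c.png',5.2)
crop(S,240,200,400,350,'pics/8s.png',4)
crop(S,230,150,330,220,'pics/8g.png',8)
E
```

```text
15.125 [0.53683563 0.1387073  0.11020806] [-3.14124758e+00  4.39206408e-05  1.57493468e+00] [0.31933378 0.97846393 0.05041073] 0.04663727432891605
```

View pics/8g.png

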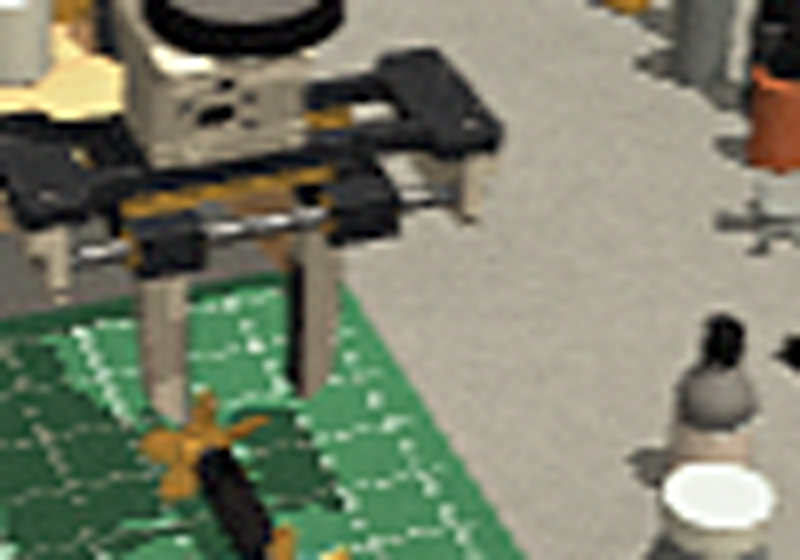

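View pics/8c.png

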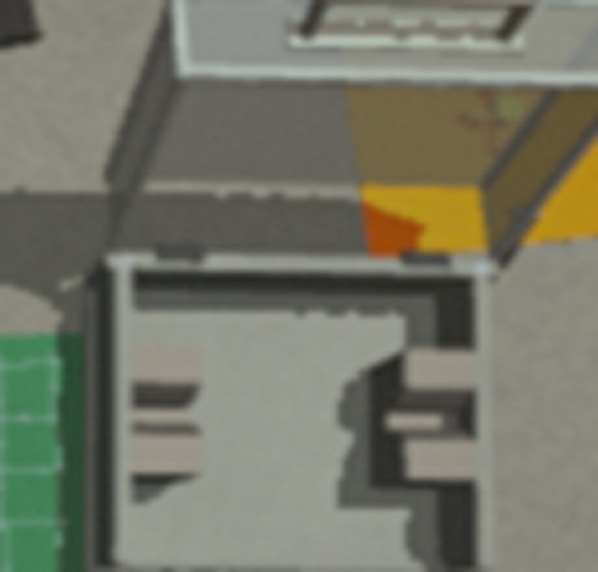

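View pics/8s.png

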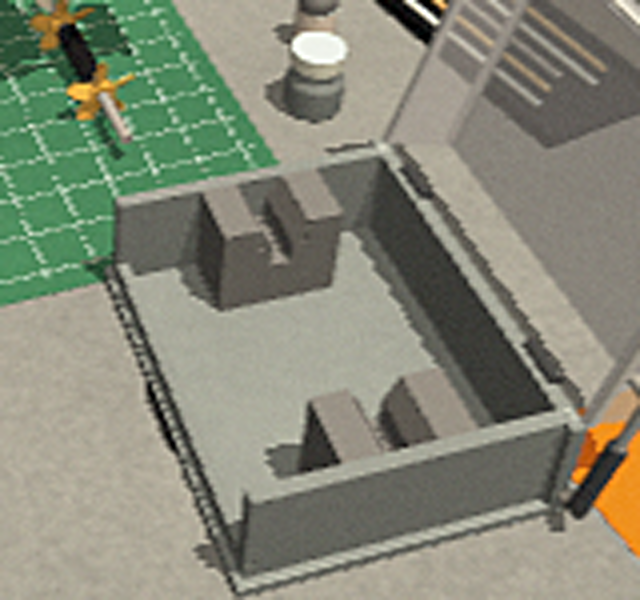

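Run:
```python
from h import *
S=pickle.load(open('side.pkl','rb'));T=pickle.load(open('top.pkl','rb'))
m=lambda x,y,x0,y0,s:(x0+(x+.5)/s-.5,y0+(y+.5)/s-.5)
t=lambda x,y,z=.08:atz(T,m(x,y,310,95,5.2),z)
A=t(165,409);B=t(440,415);print('slots',A,B,'mid',(A+B)/2,'yaw',np.degrees(np.arctan2(-(A-B)[0],(A-B)[1])))
print('blocks inner y',t(200,409)[1],t(405,415)[1],'mean',(t(200,409)+t(405,415))[1]/2)
print('walls outer',t(117,400),t(487,400))
s=lambda x,y,z=.08:atz(S,m(x,y,240,200,4),z)
print('wallFL',s(117,203),'wallFR',s(247,497),'wBL',s(380,150),'wBR',s(575,415))
# mouth edges +y block inner end: front-piece inner edge(258,230)?, back-piece (298,222)
for p in[(203,198),(240,234),(262,228),(302,222),(340,214),(247,185),(285,178)]:print(p,s(*p).round(4))
C=cloud(T);Z=C[...,2]
k=(C[...,0]>.52)&(C[...,0]<.64)&(C[...,1]>-.33)&(C[...,1]<-.08)&(Z>.07)&(Z<.095)
P=C[k]
for lo,hi in[(-.13,-.105),(-.315,-.285)]:
    q=P[(P[:,1]>lo)&(P[:,1]<hi)];x=np.sort(q[:,0]);g=np.argmax(np.diff(x));print(len(q),x[0],x[g],x[g+1],x[-1],'mid',(x[g]+x[g+1])/2,(x[0]+x[-1])/2)
```

```text
slots [ 0.58496251 -0.11747811  0.08      ] [ 0.57771431 -0.29562523  0.08      ] mid [ 0.58133841 -0.20655167  0.08      ] yaw -2.329884585972777
blocks inner y -0.14016797749537022 -0.2729239812065519 mean -0.20654597935096108
walls outer [ 0.59142309 -0.08657891  0.08      ] [ 0.58694428 -0.32663243  0.08      ]
wallFL [ 0.48514314 -0.08702911  0.08      ] wallFR [ 0.4757147  -0.32003834  0.08      ] wBL [ 0.67800911 -0.09436088  0.08      ] wBR [ 0.67537753 -0.32886634  0.08      ]
(203, 198) [ 0.5417 -0.1004  0.08  ]
(240, 234) [ 0.5518 -0.1388  0.08  ]
(262, 228) [ 0.5677 -0.1383  0.08  ]
(302, 222) [ 0.5951 -0.1414  0.08  ]
(340, 214) [ 0.6223 -0.1424  0.08  ]
(247, 185) [ 0.575 -0.098  0.08 ]
(285, 178) [ 0.6025 -0.0997  0.08  ]
140 0.5425599947153293 0.5736324772331246 0.5941618020100656 0.6272818231235756 mid 0.5838971396215951 0.5849209089194525
178 0.5351938672002917 0.5667545617430708 0.5868160613332087 0.6204517372896087 mid 0.5767853115381398 0.5778228022449502
```

Call:
{"api": "arm_command", "payload": {
  "targets": [
    [0, -0.003, -0.03, 0, 0, 0, 0],
    [0, 0, -0.03, 0, 0, 0, 0],
    [0, 0, -0.016, 0, 0, 0, 0],
    [0, 0, 0, 0, 0, 0, 0],
    [0, 0, 0, 0, 0, 0, -1],
    [0, 0, 0, 0, 0, 0, -1],
    [0, 0, 0, 0, 0, 0, -1]
  ]
}}

```text
clock: 16.0
position: [0.5372, 0.1354, 0.0341]
tcp_rot: [3.141, -0.0, 1.575]
contact_force: [-0.2, 0.5, 0.8]
opening: 0.0212
```

Call:
{"api": "arm_command", "payload": {
  "targets": [
    [0, 0, 0.01, 0, 0, 0, -1],
    [0, 0, 0.03, 0, 0, 0, -1],
    [0, 0, 0.04, 0, 0, 0, -1],
    [0, 0, 0.03, 0, 0, 0, -1],
    [0, 0, 0, 0, 0, 0, -1]
  ]
}}

```text
clock: 16.62
position: [0.5379, 0.1356, 0.146]
tcp_rot: [3.138, -0.001, 1.575]
contact_force: [-0.7, 0.2, -2.0]
opening: 0.0191
```

```bash
python3 look.py 9;  python3 - <<'E'
from h import *
T=pickle.load(open('top.pkl','rb'));S=pickle.load(open('side.pkl','rb'))
crop(T,200,150,330,250,'pics/9c.png',5)
crop(S,210,110,330,220,'pics/9s.png',5)
E
```

```text
16.725 [0.53662001 0.13542381 0.14358178] [ 3.14132094e+00 -2.25852595e-04  1.57494396e+00] [ 0.35520152  0.00217043 -1.39945598] 0.019274034376766145
```

View pics/9c.png

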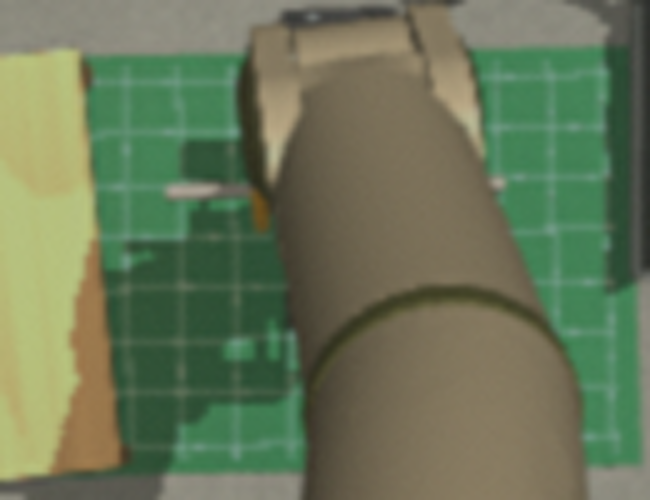

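View pics/9s.png

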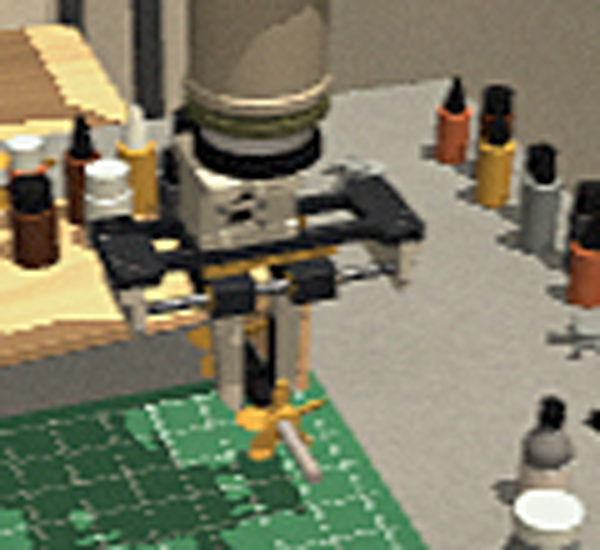

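Run:
```python
from h import *
S=pickle.load(open('side.pkl','rb'));T=pickle.load(open('top.pkl','rb'))
m=lambda x,y,x0,y0,s:(x0+(x+.5)/s-.5,y0+(y+.5)/s-.5)
z=.135
A=atz(T,m(166,190,200,150,5),z);B=atz(T,m(504,184,200,150,5),z);print(A,B,(A+B)/2,np.linalg.norm(A-B),np.degrees(np.arctan2(-(A-B)[0],(A-B)[1])))
print(proj(S,[.537,.1355-.108,z]),'seen',m(314,474,210,110,5))
C=cloud(T)
k=(C[...,0]>.51)&(C[...,0]<.56)&(C[...,1]>.01)&(C[...,1]<.26)&(C[...,2]>.10)&(C[...,2]<.16)
P=C[k]
for lo,hi in[(.02,.04),(.19,.22),(.22,.25)]:
    q=P[(P[:,1]>lo)&(P[:,1]<hi)]
    if len(q):print(len(q),q.mean(0),q.min(0),q.max(0))
```

```text
[0.5374966  0.24523899 0.135     ] [0.53729201 0.02856605 0.135     ] [0.5373943  0.13690252 0.135     ] 0.21667303518350983 -0.05410150039091745
[272.78827141 205.84783489] seen (272.4, 204.4)
8 [0.53845233 0.03330344 0.14076988] [0.53450224 0.03023617 0.13818086] [0.54141682 0.03671063 0.14746764]
29 [0.53476147 0.20493879 0.14066026] [0.53075207 0.19001262 0.13640374] [0.53845847 0.21899081 0.14708016]
21 [0.53540931 0.23153665 0.1403007 ] [0.53214274 0.22197005 0.1368147 ] [0.53877851 0.24125075 0.14641404]
```

Call:
{"api": "arm_command", "payload": {
  "targets": [
    [0.0055, -0.03, 0.015, 0, 0, -0.3, -1],
    [0.0055, -0.045, 0, 0, 0, -0.3, -1],
    [0.0055, -0.045, 0, 0, 0, -0.3, -1],
    [0.0055, -0.045, 0, 0, 0, -0.3, -1],
    [0.0055, -0.045, 0, 0, 0, -0.3, -1],
    [0.0055, -0.045, 0, 0, 0, -0.3, -1],
    [0.0055, -0.045, 0, 0, 0, -0.3, -1],
    [0.0055, -0.043, 0, 0, 0, -0.3, -1]
  ]
}}

```text
clock: 17.73
position: [0.5802, -0.2091, 0.1568]
tcp_rot: [-3.139, -0.001, 1.532]
contact_force: [0.6, 0.1, -1.5]
opening: 0.019
```

Call:
{"api": "arm_command", "payload": {
  "targets": [
    [0, 0, 0, 0, 0, 0, -1],
    [0, 0, 0, 0, 0, 0, -1]
  ]
}}

```text
clock: 17.98
position: [0.5801, -0.2071, 0.1571]
tcp_rot: [-3.139, -0.001, 1.533]
contact_force: [0.5, -0.1, -1.4]
opening: 0.0189
```

```bash
python3 look.py 10;  python3 - <<'E'
from rig import state
import numpy as np
from h import *
T=pickle.load(open('top.pkl','rb'));S=pickle.load(open('side.pkl','rb'))
crop(T,310,130,430,220,'pics/10c.png',6)
crop(S,240,170,400,320,'pics/10s.png',4)
E
```

```text
18.075 [ 0.58059577 -0.20611199  0.15763556] [-3.14007583e+00 -1.02555473e-03  1.53439991e+00] [-0.0476648   0.19702835 -1.67796595] 0.0191836915802391
```

View pics/10c.png

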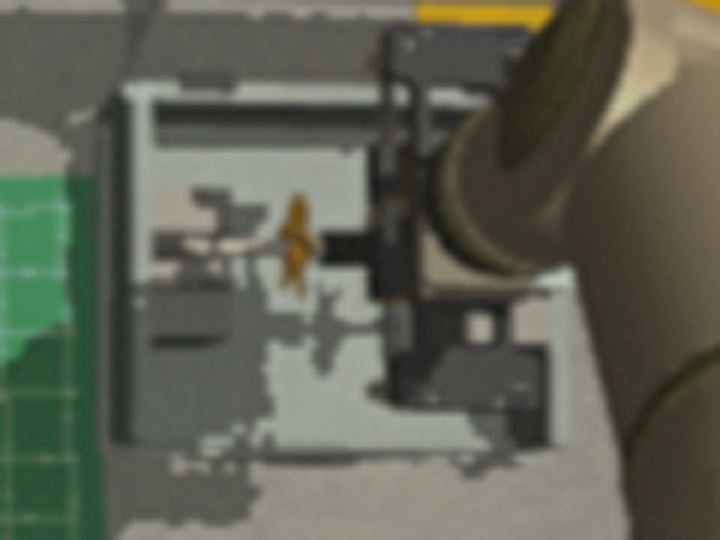

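View pics/10s.png

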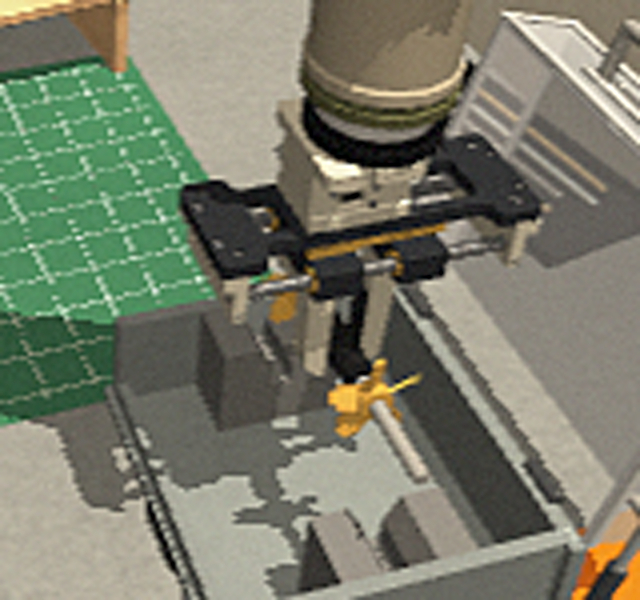

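Run:
```python
from h import *
S=pickle.load(open('side.pkl','rb'));T=pickle.load(open('top.pkl','rb'))
m=lambda x,y,x0,y0,s:(x0+(x+.5)/s-.5,y0+(y+.5)/s-.5)
z=.148
A=atz(T,m(183,243,310,130,6),z);B=atz(S,m(422,474,240,170,4),z)
print(A,B,(A+B)/2,np.linalg.norm(A-B),np.degrees(np.arctan2(-(A-B)[0],(A-B)[1])))
C=cloud(T)
k=(C[...,0]>.55)&(C[...,0]<.61)&(C[...,1]>-.20)&(C[...,1]<-.08)&(C[...,2]>.11)&(C[...,2]<.18)
P=C[k]
for y in np.arange(-.20,-.08,.007):
    q=P[(P[:,1]>=y)&(P[:,1]<y+.007)]
    if len(q):print(y.round(3),len(q),q.mean(0).round(4),q[:,2].max().round(4))
```

```text
[ 0.58575972 -0.09766627  0.148     ] [ 0.57625692 -0.31058936  0.148     ] [ 0.58100832 -0.20412782  0.148     ] 0.21313504456476182 -2.5554253301218184
-0.2 17 [ 0.5933 -0.1982  0.1534] 0.1645
-0.193 12 [ 0.5781 -0.1886  0.1577] 0.1612
-0.186 11 [ 0.5787 -0.1822  0.1569] 0.1615
-0.179 15 [ 0.5794 -0.1757  0.1553] 0.1607
-0.172 10 [ 0.579  -0.1701  0.1535] 0.1586
-0.165 22 [ 0.5861 -0.1601  0.1568] 0.179
-0.158 49 [ 0.582  -0.1547  0.155 ] 0.1776
-0.151 6 [ 0.5802 -0.1476  0.152 ] 0.155
-0.144 6 [ 0.5823 -0.1409  0.1535] 0.1576
-0.137 8 [ 0.5809 -0.1335  0.154 ] 0.1557
-0.13 6 [ 0.5814 -0.126   0.1538] 0.1579
-0.123 6 [ 0.5817 -0.1199  0.153 ] 0.1555
-0.116 7 [ 0.5813 -0.1129  0.1528] 0.1584
-0.109 8 [ 0.5822 -0.105   0.1538] 0.1554
-0.102 4 [ 0.5822 -0.0987  0.1521] 0.1556
```

Call:
{"api": "arm_command", "payload": {
  "targets": [
    [0.001, -0.0015, -0.02, 0, 0, 0, -1],
    [0, 0, -0.02, 0, 0, 0, -1],
    [0, 0, -0.015, 0, 0, 0, -1],
    [0, 0, 0, 0, 0, 0, -1]
  ]
}}

```text
clock: 18.58
position: [0.5814, -0.2082, 0.1024]
tcp_rot: [-3.14, -0.001, 1.534]
contact_force: [-0.0, -0.1, -1.7]
opening: 0.0189
```

```bash
python3 look.py 11;  python3 - <<'E'
from h import *
T=pickle.load(open('top.pkl','rb'));S=pickle.load(open('side.pkl','rb'))
a=cv2.resize(T['img'][150:200,320:385,::-1],(520,400),interpolation=2)
crop(S,260,210,380,310,'pics/11s.png',6);cv2.imwrite('pics/11c.png',a)
E
```

```text
18.675 [ 0.58208613 -0.20893538  0.10371652] [3.14151021e+00 6.91117316e-05 1.53325471e+00] [-0.31622561  0.24778369 -2.19746362] 0.019500820098499298
```

View pics/11s.png

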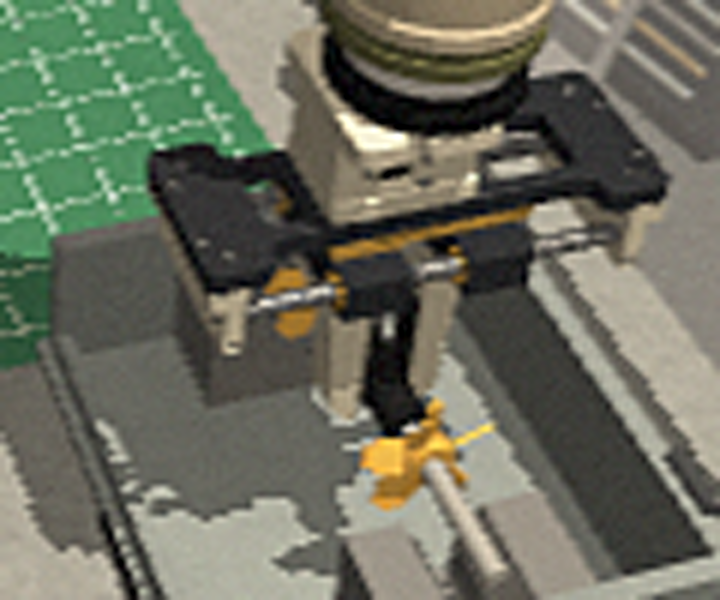

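View pics/11c.png

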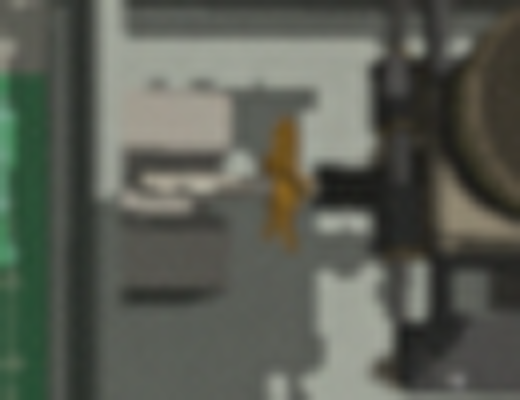

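Run:
```python
from h import *
S=pickle.load(open('side.pkl','rb'));T=pickle.load(open('top.pkl','rb'))
m=lambda x,y,x0,y0,s:(x0+(x+.5)/s-.5,y0+(y+.5)/s-.5)
A=atz(T,m(140,184,320,150,8),.094);B=atz(S,m(500,575,260,210,6),.094)
print(A,B,(A+B)/2,np.linalg.norm(A-B),np.degrees(np.arctan2(-(A-B)[0],(A-B)[1])))
print('block outer/inner top', atz(T,m(122,120,320,150,8),.08),atz(T,m(230,120,320,150,8),.08))
print('tip exp', proj(S,[.577,-.3145,.094]),m(500,575,260,210,6))
```

```text
[ 0.58559322 -0.10001191  0.094     ] [ 0.57756373 -0.31421318  0.094     ] [ 0.58157848 -0.20711254  0.094     ] 0.21435171353895344 -2.1467677717571436
block outer/inner top [ 0.61493328 -0.09661546  0.08      ] [ 0.61408518 -0.14221501  0.08      ]
tip exp [342.75586661 305.58465289] (342.9166666666667, 305.4166666666667)
```

Call:
{"api": "arm_command", "payload": {
  "targets": [
    [0, 0, -0.012, 0, 0, 0, -1],
    [0, 0, -0.012, 0, 0, 0, -1],
    [0, 0, -0.01, 0, 0, 0, -1],
    [0, 0, 0, 0, 0, 0, -1]
  ]
}}

```text
clock: 19.18
position: [0.5813, -0.2091, 0.0683]
tcp_rot: [-3.14, -0.0, 1.533]
contact_force: [-0.5, -0.8, -1.5]
opening: 0.0191
```

Call:
{"api": "arm_command", "payload": {
  "targets": [
    [0, 0, -0.005, 0, 0, 0, -1],
    [0, 0, -0.003, 0, 0, 0, -1],
    [0, 0, 0, 0, 0, 0, -1]
  ]
}}

```text
clock: 19.55
position: [0.5819, -0.2092, 0.0614]
tcp_rot: [-3.141, 0.0, 1.533]
contact_force: [-0.4, -0.6, -1.4]
opening: 0.019
```

Call:
{"api": "arm_command", "payload": {
  "targets": [
    [0, 0, -0.002, 0, 0, 0, -1],
    [0, 0, 0, 0, 0, 0, -1],
    [0, 0, 0, 0, 0, 0, -1]
  ]
}}

```text
clock: 19.92
position: [0.582, -0.2092, 0.0596]
tcp_rot: [3.141, 0.0, 1.533]
contact_force: [0.7, 0.7, -0.6]
opening: 0.0193
```

Call:
{"api": "arm_command", "payload": {
  "targets": [
    [0, 0, -0.001, 0, 0, 0, -1],
    [0, 0, 0, 0, 0, 0, -1],
    [0, 0, 0, 0, 0, 0, -1]
  ]
}}

```text
clock: 20.3
position: [0.5821, -0.2093, 0.0595]
tcp_rot: [3.141, 0.0, 1.533]
contact_force: [-1.9, 0.7, 9.9]
opening: 0.0195
```

The spindle makes contact at the expected height (axis ≈0.050). I'll check the picture before releasing.

```bash
python3 look.py 12;  python3 - <<'E'
from h import *
T=pickle.load(open('top.pkl','rb'));S=pickle.load(open('side.pkl','rb'))
crop(S,260,210,380,310,'pics/12s.png',6)
E
```

```text
20.4 [ 0.58205866 -0.20924115  0.05946935] [3.14078906e+00 6.41622226e-06 1.53266922e+00] [-1.92126607  1.09956856  9.72638846] 0.01897915928180122
```

View pics/12s.png

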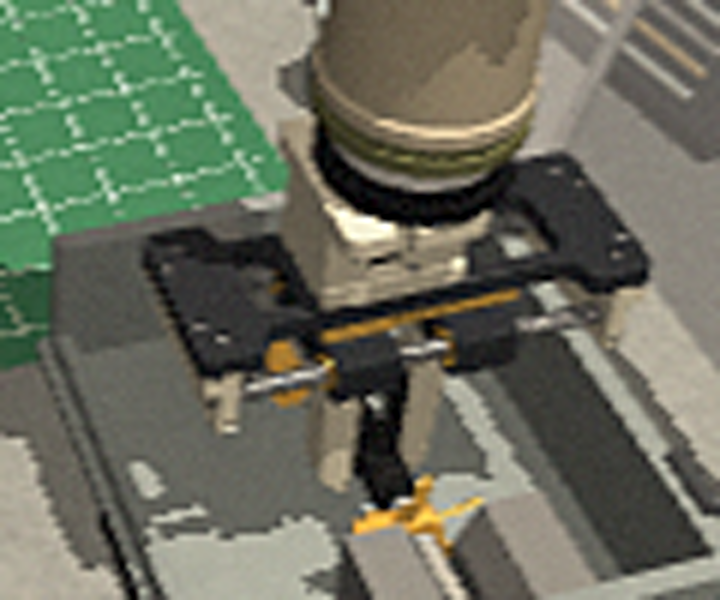

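Call:
{"api": "arm_command", "payload": {
  "targets": [
    [0, 0, 0.001, 0, 0, 0, -1],
    [0, 0, 0, 0, 0, 0, -0.1],
    [0, 0, 0, 0, 0, 0, -0.1],
    [0, 0, 0, 0, 0, 0, -0.1],
    [0, 0, 0.015, 0, 0, 0, -0.1],
    [0, 0, 0.04, 0, 0, 0, -0.1],
    [0, 0, 0.05, 0, 0, 0, -0.1],
    [0, 0, 0.05, 0, 0, 0, -0.1]
  ]
}}

```text
clock: 21.4
position: [0.5816, -0.2092, 0.2169]
tcp_rot: [3.141, 0.0, 1.533]
contact_force: [0.1, -0.3, 0.6]
opening: 0.0422
```

Call:
{"api": "arm_command", "payload": {
  "targets": [
    [-0.02, 0.05, 0.02, 0, 0, 0, -0.1],
    [-0.01, 0.06, 0.01, 0, 0, 0, -0.1],
    [-0.01, 0.06, 0, 0, 0, 0, -0.1],
    [0, 0.06, 0, 0, 0, 0, -0.1],
    [0, 0.06, 0, 0, 0, 0, -0.1],
    [0, 0, 0, 0, 0, 0, -0.1],
    [0, 0, 0, 0, 0, 0, -0.1]
  ]
}}

```text
clock: 22.28
position: [0.5418, 0.0804, 0.2451]
tcp_rot: [3.141, 0.0, 1.533]
contact_force: [-0.1, -0.5, 0.8]
opening: 0.0417
```

```bash
python3 look.py 13;  python3 - <<'E'
from h import *
T=pickle.load(open('top.pkl','rb'));S=pickle.load(open('side.pkl','rb'))
a=cv2.resize(T['img'][130:220,320:420,::-1],(500,450),interpolation=2)
cv2.imwrite('pics/13c.png',a)
crop(S,240,200,400,350,'pics/13s.png',4)
C=cloud(T)
P=C[(C[...,0]>.572)&(C[...,0]<.592)&(C[...,1]>-.33)&(C[...,1]<-.08)&(C[...,2]>.03)&(C[...,2]<.1)]
for y in np.arange(-.325,-.085,.014):
    q=P[(P[:,1]>=y)&(P[:,1]<y+.014)]
    if len(q):print(y.round(3),len(q),q.mean(0).round(4),np.median(q[:,2]).round(4))
E
```

```text
22.375 [0.54190088 0.07917436 0.24493989] [3.14115793e+00 4.33068646e-04 1.53058633e+00] [ 0.51890639  0.16522201 -0.04693856] 0.041514824362466486
-0.325 41 [ 0.5809 -0.3186  0.0681] 0.0702
-0.311 30 [ 0.5822 -0.304   0.06  ] 0.0595
-0.297 23 [ 0.5831 -0.2894  0.0608] 0.0574
-0.283 31 [ 0.5837 -0.2758  0.0566] 0.0558
-0.269 13 [ 0.5784 -0.2576  0.0677] 0.0657
-0.255 23 [ 0.5811 -0.2507  0.0586] 0.0582
-0.241 23 [ 0.5796 -0.234   0.0598] 0.0604
-0.227 20 [ 0.5795 -0.2191  0.0604] 0.0603
-0.213 21 [ 0.5809 -0.2058  0.0594] 0.0586
-0.199 20 [ 0.5804 -0.1918  0.0601] 0.0606
-0.185 23 [ 0.5818 -0.1786  0.0584] 0.0587
-0.171 20 [ 0.5813 -0.1614  0.0636] 0.0622
-0.157 18 [ 0.5821 -0.1517  0.0558] 0.0556
-0.143 22 [ 0.5846 -0.1363  0.0561] 0.0559
-0.129 24 [ 0.5833 -0.122   0.059 ] 0.0583
-0.115 22 [ 0.5821 -0.1076  0.0603] 0.0576
-0.101 13 [ 0.5809 -0.092   0.0793] 0.0817
```

View pics/13.png

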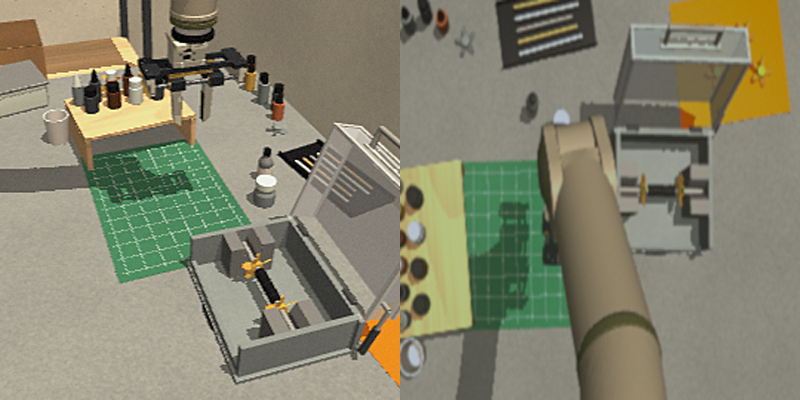

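View pics/13c.png

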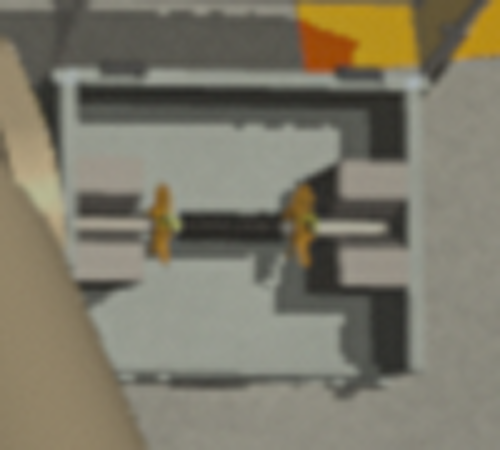

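View pics/13s.png

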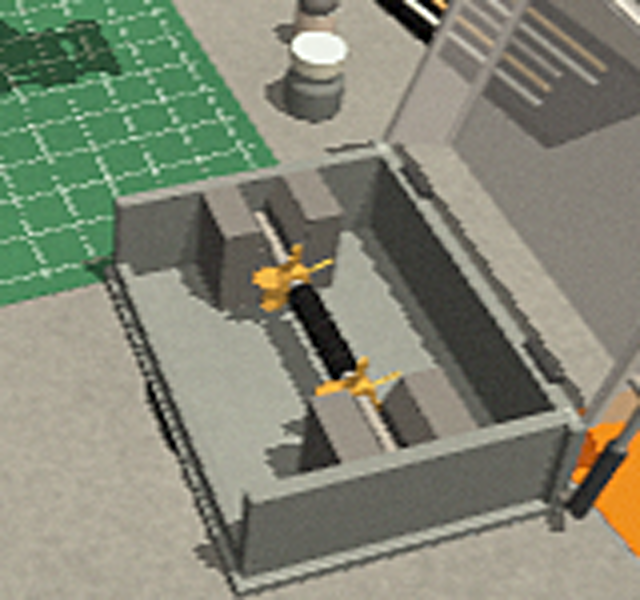

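The spindle lies level in both slots: sleeve top at 0.060 and shaft top at about 0.056 near the slots. The hood is open, and the bottle, jar and cup look unmoved. I'll hand it in.

```bash
python3 -c "
from rig import ctrl
print(ctrl.close_job())"
```

```text
the job is handed in; nothing more can be done
None
```

I handed the job in with every step done in the order asked; the robot's clock read about 22 s.

- **Hood:** I swung it by its handle to about 1.68 rad and let go. The spring took it fully open, and it was still open in the last pictures.
- **Spindle:** I took the one under the riser, not the loose look-alike behind it. I drew it out by its free end, set it on the bench and let go. I then gripped it by the sleeve and lowered it into the slots until it touched, at about 10 N.
- **Last checks:**
  - The spindle lies level in both slots. The sleeve top measured 0.060 m and the shaft about 0.056 m near the slots; 0.060 and 0.055 were expected.
  - Depth readings further inside the slots were 2–4 mm higher, which I put down to the nearby block edges mixing in.
  - The arm is clear of everything, and the bottle, jar and cup look unmoved by eye; I did not re-measure their positions.
- **Small deviations:** The shaft slipped a few millimetres in the fingers while I drew it out. The highest force I read was about 15 N, while swinging the hood.

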